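Re-rack four specimen vials in reverse order

TASK

Move the four capped vials from the row of dark grey stands on the aluminium rail into the green tray, one vial to a compartment, in reverse order as seen from the robot: the vial that stands leftmost on the rail goes into the tray's rightmost compartment, the next one beside it, and so on, so that the rightmost vial ends leftmost. Never tip a vial over, and leave all four standing upright on the floor of their compartments.

Things in the scene. Friction and masses are not known exactly. Their poses are not given: they have to be found in the camera images.
- rail: the old rack's base: flat bare-aluminium rail, 66 (x) x 228 (y) x 6 mm high, fixed to the worktop. Origin at the centre of its underside; its y axis runs along the row, to the left as the robot sees it (turned by at most 0.3 rad). It may lie left or right of the green tray. Four stands stand in a row on it, their centres at y = +81, +27, -27, -81 mm.
- stand_red: shallow dark grey square cup, 53 x 53 x 18 mm high, with a red chip on its front and on its back, fixed on the rail; the red-capped vial stands in it at the start. Walls and floor 2.5 mm thick, inside 48 x 48 mm. Origin at the centre of its underside, which is 6 mm above the worktop; same yaw as the rail. Stays where it is. Which of the rail's four places it has changes from start to start.
- stand_white: shallow dark grey square cup, 53 x 53 x 18 mm high, with a white chip on its front and on its back, fixed on the rail; the white-capped vial stands in it at the start. Walls and floor 2.5 mm thick, inside 48 x 48 mm. Origin at the centre of its underside, which is 6 mm above the worktop; same yaw as the rail. Stays where it is. Which of the rail's four places it has changes from start to start.
- stand_black: shallow dark grey square cup, 53 x 53 x 18 mm high, with a black chip on its front and on its back, fixed on the rail; the black-capped vial stands in it at the start. Walls and floor 2.5 mm thick, inside 48 x 48 mm. Origin at the centre of its underside, which is 6 mm above the worktop; same yaw as the rail. Stays where it is. Which of the rail's four places it has changes from start to start.
- stand_blue: shallow dark grey square cup, 53 x 53 x 18 mm high, with a blue chip on its front and on its back, fixed on the rail; the blue-capped vial stands in it at the start. Walls and floor 2.5 mm thick, inside 48 x 48 mm. Origin at the centre of its underside, which is 6 mm above the worktop; same yaw as the rail. Stays where it is. Which of the rail's four places it has changes from start to start.
- vial_red: large clear glass vial with a red screw cap, 32 mm diameter, 73 mm tall; body up to 62 mm, cap 28 mm wide above it. Closed, upright, about 45 g (30 to 65 g). Origin at the centre of its underside, z up; at the start this is 8.5 mm above the worktop, up to 3 mm off the centre of its stand; any yaw. Take it by the body, best with the fingers across the row.
- vial_white: large clear glass vial with a white screw cap, 32 mm diameter, 73 mm tall; body up to 62 mm, cap 28 mm wide above it. Closed, upright, about 45 g (30 to 65 g). Origin at the centre of its underside, z up; at the start this is 8.5 mm above the worktop, up to 3 mm off the centre of its stand; any yaw. Take it by the body, best with the fingers across the row.
- vial_black: small clear glass vial with a black screw cap, 25 mm diameter, 59 mm tall; body up to 49 mm, cap 22 mm wide above it. Closed, upright, about 45 g (30 to 65 g). Origin at the centre of its underside, z up; at the start this is 8.5 mm above the worktop, up to 3 mm off the centre of its stand; any yaw. Take it by the body, best with the fingers across the row.
- vial_blue: brown glass vial with a paper band and a blue screw cap, 29 mm diameter, 65 mm tall; body straight up to 46 mm, cap 25 mm wide from 51 mm up. Closed, upright, about 45 g (30 to 65 g). Origin at the centre of its underside, z up; at the start this is 8.5 mm above the worktop, up to 3 mm off the centre of its stand; any yaw. Take it by the body, best with the fingers across the row.
- tray: the new rack: green plastic tray, 60 (x) x 222 (y) x 18 mm high, fixed to the worktop, empty at the start. Origin at the centre of its underside; its y axis runs along the row, to the left as the robot sees it (turned by at most 0.3 rad). Four compartments in a row, centres at y = +81, +27, -27, -81 mm; floor 6 mm above the worktop, walls 5 mm thick and 12 mm above the floor, inside 49 x 50 mm.

How it is judged:
By the outcome, as a careful person would: the job done as asked, in the order asked, and still so for the second after the job is handed in, with the robot touching nothing.
It also fails if it takes over 88 s, if anything falls off the work surface, if the arm or the gripper's body presses on something with over 40 N, if the wrist force passes 120 N, or if a joint passes its speed limit or range.

ROBOT

A 6-joint arm with a two-finger parallel gripper is mounted at the origin on a cart in front of the work surface, level with it; the furniture and walls round the work are solid. World frame = base frame: x ahead of the robot, y to its left, z up, the work surface at z = 0. Lengths are in m, angles in rad, forces in N, time in s.
With the tool pointing down it reaches from about 0.25 to 0.725 m from the base axis. Payload 4 kg.
Tool frame: the origin (TCP) lies at the very end of the fingers, on their centre line; the grasp point (between the pads) lies 19 mm behind it (bot.pinch_z is the distance from the TCP to the grasp point, in m); z points along the fingers, x is the direction in which the jaws open and shut, and the axes are right-handed (so a half turn about z gives the same grasp; the last joint's range is limited). The gripper opens to 85 mm and grips with 20 to 120 N. Pads are 22 mm wide; open, the fingers measure 114 mm over their backs; the gripper's body (76 mm by 85 mm) begins 54 mm behind the grasp point. The pads swing forward as they close: fully open they stand 13 mm farther back than shut.
Start: joints at [1.199, 0.241, 0.005, 1.335, 0, 1.571], TCP at [0.182, 0.466, 0.231] pointing down, gripper open.
Joint ranges: [-2.72, 2.72], [-1.05, 1.87], [-1.09, 1.28], [-1.99, 2.15], [-1.42, 1.44], [-3.14, 3.14]. Speed limits (rad/s): [2.79, 2.79, 3.14, 3.14, 3.14, 3.14].

INTERFACE

Orientations are given as a unit quaternion [x, y, z, w].
In Python, from workcell import bot gives the robot as it stands. The module is installed in compiled form; this text tells all that it offers.
- The arm moves only by the shell command python3 -m inch 'ROWS'. ROWS is JSON, a list of rows, each a list of 7 numbers: the shift along the tool's x, y, z scaled (see below), then the turn, a rotation vector about the tool's x, y, z scaled (see below), then the gripper command: -1 is fully open, 1 is shut, values between are in proportion. In form: [[x, y, z, wx, wy, wz, gripper], ...]. A call has exactly 8 rows; each row shifts and turns the commanded pose from where the row before left it, along the tool's axes as they then stand; what a row does not reach is not made up. The controller multiplies each number of a shift by 2.5 cm and each number of a turn by 180 degrees. A row lasts 1/10 s, in which the tool goes at most 50 mm and 8.59 degrees, less where a joint would pass 70% of its speed; a pose out of reach is approached as far as the arm can. A call with a number of a shift or a turn outside -1 to 1 is refused whole. A call with a gripper value outside its range is refused whole. The fingers move at their own pace and stop on an object; the grip force is fixed at half the most. Time passes only in rows, so rows that do not move let the fingers close, or fill a call up. It gives the time, the measured TCP pose, the force and the opening at its end, in the units of the state.
- bot.get_obs(): the state, without advancing time (a new reading comes with each control period).
- bot.camera(name): name is "side" or "top" or "wrist"; returns (picture, depth): 384x512x3 uint8, blue, green, red; 384x512 float32, m along the optical axis (not along the pixel's ray), 0 where there is no reading.
- bot.get_calibration(name): a dict with "vfov" (degrees; the focal length in pixels is half the picture's height over the tangent of half this angle, whatever the lens; pixels are square), "cx", "cy" (the principal point, pixels), "R" (3x3) and "t" (3): a world point X has camera coordinates R X + t. Camera axes: x right, y down, z forward; pixel columns grow to the right and rows downward; lengths in m; the calibration is good to about 2 mm. A picture is of the moment at which its call begins: read the wrist's pose just before it. get_calibration takes no time and is no camera call; for the wrist camera it gives the pose at the moment of the call.
- bot.job_done(): hands the job in, once; it reports no verdict.
The state is a dict: "clock": time; "joint_pos": joint angles; "joint_vel": joint speeds; "tau": joint torques, N m; "eef_pos": TCP position; "tool_rot": TCP orientation; "ft_force": force on the tool from outside, world axes, zero at the start; "ft_torque": the same for the moment, N m; "grip_width": finger opening in m.
Only numpy, scipy, OpenCV 4.12 (cv2) and the standard library are available. Lean on these libraries where they do the work, as an engineer would, in place of code of your own. Each camera call takes 0.05 s, during which the arm holds its last target.

## Working session

There is one attempt and no reset: what is moved stays moved. The work goes in short steps, Python scripts to look and compute and a shell command to move; the robot and the scene stay as the last step left them, time stands still between calls to the robot, and variables do not carry over. Pictures are saved under pics/ and viewed, and the job is handed in when it is done.

```bash
mkdir -p pics
cat > h.py <<'E'
from workcell import bot
import numpy as np, cv2
from scipy.spatial.transform import Rotation as Ro
def K(name):
    c=bot.get_calibration(name); f=192/np.tan(np.radians(c["vfov"])/2); return c,f
def pix2w(name,u,v,z,c=None):
    c=c or bot.get_calibration(name); f=192/np.tan(np.radians(c["vfov"])/2)
    R=np.array(c["R"]);t=np.array(c["t"]).ravel()
    d=R.T@np.array([(u-c["cx"])/f,(v-c["cy"])/f,1]);o=-R.T@t
    return o+d*(z-o[2])/d[2]
def w2pix(c,X):
    f=192/np.tan(np.radians(c["vfov"])/2)
    p=np.array(c["R"])@np.array(X)+np.array(c["t"]).ravel()
    return np.array([c["cx"]+f*p[0]/p[2],c["cy"]+f*p[1]/p[2]])
E
python3 - <<'E'
from h import *
o=bot.get_obs();print({k:np.round(v,3).tolist() for k,v in o.items()})
for n in("top","side"):
    c=bot.get_calibration(n);print(n,c)
    im,d=bot.camera(n);np.save(n+"_d.npy",d);cv2.imwrite("pics/%s0.png"%n,im)
E
```

```text
{'clock': 0.0, 'joint_pos': [1.199, 0.241, 0.004, 1.335, 0.0, 1.571], 'joint_vel': [0.002, -0.001, -0.0, 0.001, -0.001, 0.0], 'tau': [-0.001, -37.232, 25.241, 0.017, 0.0, 0.0], 'eef_pos': [0.181, 0.465, 0.23], 'tool_rot': [0.826, 0.564, -0.001, 0.001], 'ft_force': [-0.167, 0.479, 0.415], 'ft_torque': [-0.052, 0.008, -0.014], 'grip_width': 0.085}
top {'vfov': 42.21856606785067, 'cx': 251.88838298590218, 'cy': 196.62824459064248, 'R': array([[ 0.00516386, -0.99998596, -0.00119035],
       [-0.99731939, -0.0050632 , -0.07299595],
       [ 0.07298889,  0.0015641 , -0.99733153]]), 't': array([-0.11215072,  0.50621851,  1.03055712])}
side {'vfov': 44.161098012219355, 'cx': 253.5266405543938, 'cy': 188.12697563589512, 'R': array([[ 0.79317615, -0.60898095,  0.00371481],
       [-0.35273468, -0.46437988, -0.81236049],
       [ 0.49643715,  0.64303463, -0.58314374]]), 't': array([-0.48628052,  0.15180377,  0.76829162])}
```

View pics/top0.png

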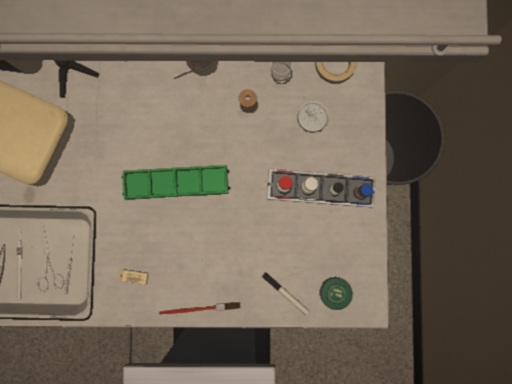

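View pics/side0.png

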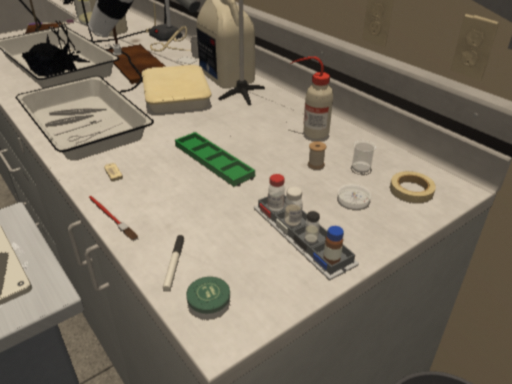

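The row, left to right, is red (285,184), white (311,185), black (337,188), blue (366,190). The tray lies to the left of the rail, spanning roughly (123..229, 182). I'll enlarge this area next.

Run:
```python
from h import *
im=cv2.imread("pics/top0.png")
cv2.imwrite("pics/c1.png",cv2.resize(im[155:215,255:385],None,fx=6,fy=6,interpolation=cv2.INTER_CUBIC))
cv2.imwrite("pics/c2.png",cv2.resize(im[155:215,112:242],None,fx=6,fy=6,interpolation=cv2.INTER_CUBIC))
d=np.load("top_d.npy");print(d[175:200:6,120:380:12].round(3))
```

```text
[[1.073 1.066 1.067 1.063 1.066 1.065 1.065 1.067 1.066 1.071 1.069 1.074
  1.071 1.062 1.06  1.061 1.056 1.047 1.05  1.064 1.071 1.071]
 [1.069 1.066 1.065 1.066 1.062 1.063 1.063 1.059 1.065 1.069 1.07  1.067
  1.069 1.059 0.989 1.063 0.991 1.063 1.063 1.045 1.062 1.047]
 [1.067 1.068 1.061 1.062 1.062 1.062 1.065 1.064 1.06  1.063 1.07  1.069
  1.072 1.04  0.983 1.04  0.987 1.061 0.999 1.044 0.998 0.993]
 [1.068 1.062 1.062 1.064 1.063 1.052 1.047 1.051 1.052 1.07  1.067 1.068
  1.068 1.059 1.059 1.058 1.058 1.06  1.017 1.04  1.006 1.042]
 [1.069 1.065 1.069 1.069 1.071 1.068 1.068 1.067 1.069 1.066 1.066 1.068
  1.066 1.065 1.062 1.051 1.043 1.043 1.061 1.058 1.059 1.062]]
```

View pics/c1.png

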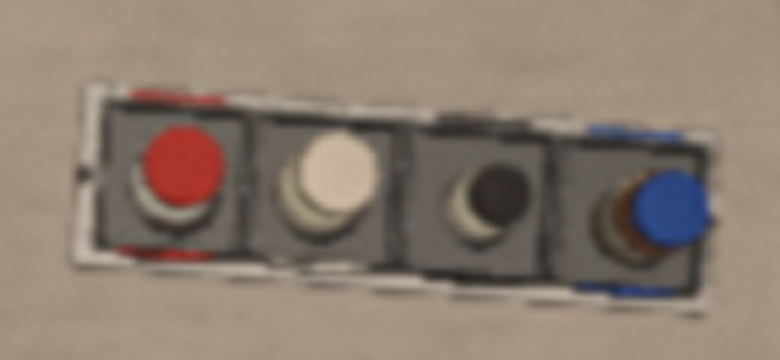

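View pics/c2.png

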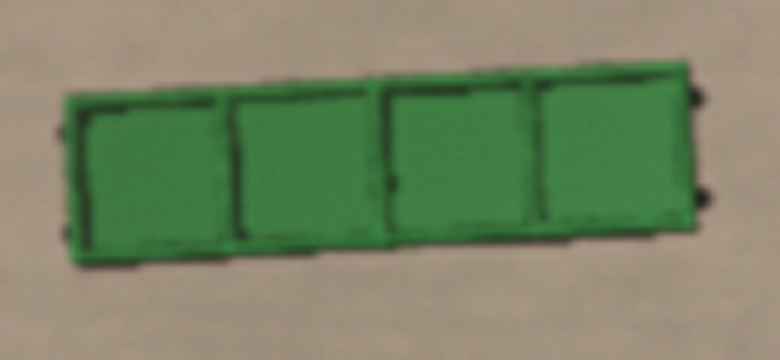

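Crop readings: cap centres red (183,166), white (340,172), black (499,196), blue (671,208). Tray rim corners are (66,96), (690,64), (696,228), (74,264). Rail corners are (86,88), (712,136), (706,310), (76,264). I'll convert these to world positions.

Run:
```python
from h import *
c=bot.get_calibration("top")
def P(l,ox,z): return np.array([pix2w("top",ox+(u+.5)/6-.5,155+(v+.5)/6-.5,z,c) for u,v in l])
caps=[P([q],255,z)[0] for q,z in zip([(183,166),(340,172),(499,196),(671,208)],[.0815,.0815,.0675,.0735])]
print("caps",np.round(caps,4))
for nm,l,ox,z,s in(("rail",[(86,88),(712,136),(706,310),(76,264)],255,.006,1),("tray",[(66,96),(690,64),(696,228),(74,264)],112,.018,1)):
    p=P(l,ox,z);m=p.mean(0);v=(p[0]+p[3]-p[1]-p[2])/2;v[2]=0;yaw=np.arctan2(-v[0],v[1])
    print(nm,m.round(4),"yaw",yaw,"len",np.linalg.norm(v),np.linalg.norm((p[0]+p[1]-p[2]-p[3])/2))
    for k in(.081,.027,-.027,-.081): print(k,(m+k*np.array([-np.sin(yaw),np.cos(yaw),0])).round(4))
print(K("wrist"))
# caps vs stands
```

```text
caps [[ 0.5311 -0.1754  0.0815]
 [ 0.5294 -0.2274  0.0815]
 [ 0.523  -0.2823  0.0675]
 [ 0.5187 -0.3386  0.0735]]
rail [ 0.5274 -0.2558  0.006 ] yaw -0.07001796266846347 len 0.22406662202222116 0.06266454329390778
0.081 [ 0.533 -0.175  0.006]
0.027 [ 0.5292 -0.2289  0.006 ]
-0.027 [ 0.5255 -0.2827  0.006 ]
-0.081 [ 0.5217 -0.3366  0.006 ]
tray [0.5376 0.0528 0.018 ] yaw 0.05983765030695252 len 0.2198530987112553 0.0588867047131839
0.081 [0.5328 0.1337 0.018 ]
0.027 [0.536  0.0798 0.018 ]
-0.027 [0.5392 0.0259 0.018 ]
-0.081 [ 0.5425 -0.028   0.018 ]
({'vfov': 71.63962250983484, 'cx': 257.8180489377242, 'cy': 188.15890689978764, 'R': array([[ 0.3631069 ,  0.93174569, -0.00183093],
       [ 0.88983558, -0.34619021,  0.29722884],
       [ 0.27630784, -0.10955507, -0.95480452]]), 't': array([-0.4996525 , -0.03955764,  0.38080382])}, np.float64(266.02064054841543))
```

```bash
python3 -m inch '[[0,0,0,0,0,0.0475,-1],[0,0,0,0,0,0.0475,-1],[0,0,0,0,0,0.0475,-1],[0,0,0,0,0,0.0475,-1],[0,0,0,0,0,0.0475,-1],[0,0,0,0,0,0.0475,-1],[0,0,0,0,0,0.0475,-1],[0,0,0,0,0,0.0475,-1]]'
cat >> h.py <<'E'
def to(x,y,z):
    o=bot.get_obs();R=Ro.from_quat(o["tool_rot"]);d=np.array([x,y,z])-o["eef_pos"]
    print("t",round(o["clock"],2),"pos",np.round(o["eef_pos"],4),"units",np.round(R.inv().apply(d)/.025,2),"tool x",R.apply([1,0,0]).round(3),"z",R.apply([0,0,1]).round(3),"w",round(float(o["grip_width"]),4),"F",np.round(o["ft_force"],1))
E
python3 -c "
from h import *
to(.531,-.1754,.15)"
```

```text
clock: 0.9
eef_pos: [0.1815, 0.4655, 0.2308]
tool_rot: [1.0, -0.0, -0.0, 0.001]
ft_force: [-0.3, 0.0, -0.3]
grip_width: 0.0854
t 0.9 pos [0.1815 0.4655 0.2308] units [14.01 25.62  3.25] tool x [ 1.    -0.001 -0.   ] z [-0.    -0.001 -1.   ] w 0.0854 F [-0.3  0.  -0.3]
```

```bash
python3 -m inch '[[0.5,0.5,0,0,0,0,-1],[0.6,1,0,0,0,0,-1],[0.6,1,0,0,0,0,-1],[0.6,1,0,0,0,0,-1],[0.6,1,0,0,0,0,-1],[0.6,1,0,0,0,0,-1],[0.6,1,0,0,0,0,-1],[0.6,1,0,0,0,0,-1]]'
python3 -m inch '[[0.6,1,0,0,0,0,-1],[0.6,1,0,0,0,0,-1],[0.6,1,0,0,0,0,-1],[0.6,1,0,0,0,0,-1],[0.6,1,0,0,0,0,-1],[0.6,1,0,0,0,0,-1],[0.6,1,0,0,0,0,-1],[0.6,1,0,0,0,0,-1]]'
python3 -m inch '[[0.5,1,0.2,0,0,0,-1],[0.5,1,0.5,0,0,0,-1],[0.5,1,0.5,0,0,0,-1],[0.5,1,0.5,0,0,0,-1],[0.5,1,0.5,0,0,0,-1],[0.3,1,0.5,0,0,0,-1],[0,1,0.3,0,0,0,-1],[0,0.5,0,0,0,0,-1]]'
python3 - <<'E'
from h import *
to(.531,-.1754,.15)
c=bot.get_calibration("wrist");im,d=bot.camera("wrist");cv2.imwrite("pics/w0.png",im)
for p in [(.5311,-.1754,.0815),(.5294,-.2274,.0815),(.533,-.175,.024)]:print(w2pix(c,p).round(1))
E
```

```text
clock: 1.7
eef_pos: [0.3003, 0.2777, 0.231]
tool_rot: [1.0, 0.003, -0.0, 0.0]
ft_force: [1.6, -0.5, 0.1]
grip_width: 0.0854
clock: 2.5
eef_pos: [0.4213, 0.0784, 0.231]
tool_rot: [1.0, 0.002, -0.0, 0.0]
ft_force: [1.4, 0.2, 0.5]
grip_width: 0.0853
clock: 3.3
eef_pos: [0.4909, -0.109, 0.1545]
tool_rot: [1.0, 0.002, -0.002, -0.0]
ft_force: [-0.7, -0.3, -0.4]
grip_width: 0.0857
t 3.3 pos [ 0.4909 -0.109   0.1545] units [1.6  2.66 0.17] tool x [ 1.     0.003 -0.004] z [-0.004  0.001 -1.   ] w 0.0857 F [-0.7 -0.3 -0.4]
[300.1 265.1]
[295.7 310.4]
[294.3 236. ]
```

View pics/w0.png

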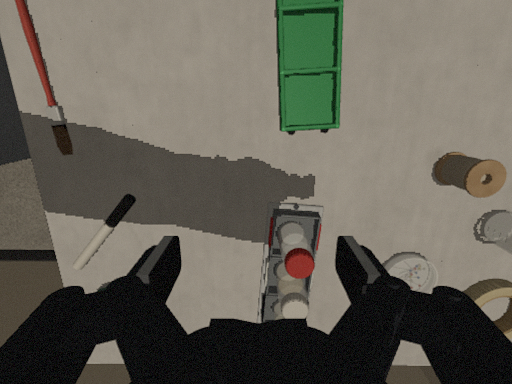

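The wrist picture has the red cap at (299,264) against a predicted (300,265), so the estimate is confirmed. I'll align over it next.

```bash
python3 -m inch '[[0.4,0.6,0,0,0,0,-1],[0.4,0.7,0,0,0,0,-1],[0.4,0.7,0,0,0,0,-1],[0.4,0.66,0,0,0,0,-1],[0,0,0.3,0,0,0,-1],[0,0,0.5,0,0,0,-1],[0,0,0.2,0,0,0,-1],[0,0,0,0,0,0,-1]]'
python3 -c "
from h import *
to(.531,-.1754,.03)"
```

```text
clock: 4.15
eef_pos: [0.5309, -0.1725, 0.1297]
tool_rot: [1.0, 0.003, -0.002, -0.001]
ft_force: [0.1, -0.0, -0.8]
grip_width: 0.0854
t 4.15 pos [ 0.5309 -0.1725  0.1297] units [0.02 0.12 3.99] tool x [ 1.     0.006 -0.004] z [-0.004  0.001 -1.   ] w 0.0854 F [ 0.1 -0.  -0.8]
```

```bash
python3 -m inch '[[0,0.12,0.5,0,0,0,-1],[0,0,0.8,0,0,0,-1],[0,0,0.8,0,0,0,-1],[0,0,0.8,0,0,0,-1],[0,0,0.6,0,0,0,-1],[0,0,0.4,0,0,0,-1],[0,0,0.07,0,0,0,-1],[0,0,0,0,0,0,-1]]'
python3 -m inch '[[0,0,0,0,0,0,1],[0,0,0,0,0,0,1],[0,0,0,0,0,0,1],[0,0,0,0,0,0,1],[0,0,0,0,0,0,1],[0,0,0,0,0,0,1],[0,0,0,0,0,0,1],[0,0,0,0,0,0,1]]'
python3 -c "
from h import *
to(.531,-.1754,.1)"
```

```text
clock: 4.95
eef_pos: [0.5325, -0.1768, 0.032]
tool_rot: [1.0, 0.003, -0.0, -0.0]
ft_force: [-0.0, -0.7, 0.3]
grip_width: 0.0854
clock: 5.75
eef_pos: [0.5328, -0.177, 0.0328]
tool_rot: [1.0, 0.003, 0.0, 0.0]
ft_force: [-1.7, 0.1, 5.0]
grip_width: 0.03
t 5.75 pos [ 0.5328 -0.177   0.0328] units [-0.07 -0.06 -2.69] tool x [1.    0.005 0.001] z [ 0.001 -0.    -1.   ] w 0.03 F [-1.7  0.1  5. ]
```

```bash
python3 -m inch '[[0,0,-0.3,0,0,0,1],[0,0,-0.6,0,0,0,1],[0,0,-0.8,0,0,0,1],[0,-0.4,-0.5,0,0,0,1],[0,-0.8,-0.2,0,0,0,1],[0.1,-0.8,0,0,0,0,1],[0.1,-0.8,0,0,0,0,1],[0.1,-0.8,0,0,0,0,1]]'
python3 -m inch '[[0.1,-0.8,0,0,0,0,1],[0,-0.8,0,0,0,0,1],[0,-0.5,0,0,0,0,1],[0,-0.2,0,0,0,0,1],[0,0,0.1,0,0,0,1],[0,0,0.4,0,0,0,1],[0,0,0.2,0,0,0,1],[0,0,0,0,0,0,1]]'
python3 - <<'E'
from h import *
to(.5425,-.0295,.030)
c=bot.get_calibration("wrist");im,d=bot.camera("wrist");cv2.imwrite("pics/w1.png",im)
E
```

```text
clock: 6.55
eef_pos: [0.5393, -0.0853, 0.0922]
tool_rot: [1.0, 0.003, -0.0, -0.0]
ft_force: [0.2, 0.4, -0.6]
grip_width: 0.0296
clock: 7.35
eef_pos: [0.5405, -0.03, 0.073]
tool_rot: [1.0, 0.002, -0.002, -0.0]
ft_force: [-0.0, -0.6, -0.0]
grip_width: 0.0299
t 7.35 pos [ 0.5405 -0.03    0.073 ] units [ 0.09 -0.02  1.72] tool x [ 1.     0.004 -0.003] z [-0.003  0.    -1.   ] w 0.0299 F [-0.  -0.6 -0. ]
```

View pics/w1.png

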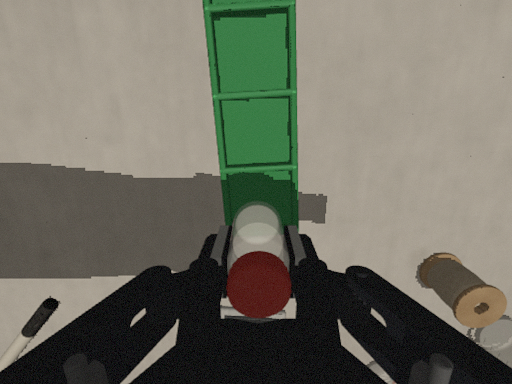

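```bash
python3 -m inch '[[0.08,0,0.3,0,0,0,1],[0,0,0.5,0,0,0,1],[0,0,0.4,0,0,0,1],[0,0,0.25,0,0,0,1],[0,0,0.15,0,0,0,1],[0,0,0.06,0,0,0,1],[0,0,0,0,0,0,1],[0,0,0,0,0,0,1]]'
python3 -c "
from h import *
to(.5425,-.0295,.030)"
```

```text
clock: 8.2
eef_pos: [0.5441, -0.0293, 0.0334]
tool_rot: [1.0, 0.003, 0.0, 0.0]
ft_force: [0.3, -0.2, 0.0]
grip_width: 0.0298
t 8.2 pos [ 0.5441 -0.0293  0.0334] units [-0.06  0.01  0.14] tool x [1.    0.005 0.001] z [ 0.001 -0.    -1.   ] w 0.0298 F [ 0.3 -0.2  0. ]
```

```bash
python3 -m inch '[[0,0,0.06,0,0,0,1],[0,0,0.05,0,0,0,1],[0,0,0.02,0,0,0,1],[0,0,0,0,0,0,1],[0,0,0,0,0,0,1],[0,0,0,0,0,0,1],[0,0,0,0,0,0,1],[0,0,0,0,0,0,1]]'
python3 -c "
from h import *
to(.5425,-.0295,.030)"
```

```text
clock: 9.0
eef_pos: [0.544, -0.0293, 0.0303]
tool_rot: [1.0, 0.003, 0.0, 0.0]
ft_force: [-1.2, 0.6, 6.5]
grip_width: 0.0302
t 9.0 pos [ 0.544  -0.0293  0.0303] units [-0.06  0.01  0.01] tool x [1.    0.005 0.001] z [ 0.001 -0.    -1.   ] w 0.0302 F [-1.2  0.6  6.5]
```

Contact shows as 6.5 N upward at the expected height. I'll release, then rise.

```bash
python3 -m inch '[[0,0,0,0,0,0,0.4],[0,0,0,0,0,0,0],[0,0,0,0,0,0,-0.5],[0,0,0,0,0,0,-1],[0,0,0,0,0,0,-1],[0,0,0,0,0,0,-1],[0,0,-0.3,0,0,0,-1],[0,0,-0.8,0,0,0,-1]]'
python3 -m inch '[[0,0,-1,0,0,0,-1],[0,0,-1,0,0,0,-1],[0,0,-1,0,0,0,-1],[-0.1,0.6,-0.3,0,0,0,-1],[-0.1,1,0,0,0,0,-1],[-0.1,1,0,0,0,0,-1],[-0.1,1,0,0,0,0,-1],[-0.1,1,0,0,0,0,-1]]'
python3 - <<'E'
from h import *
to(.5294,-.2290,.030)
im,d=bot.camera("top");cv2.imwrite("pics/t1.png",cv2.resize(im[150:220,112:242],None,fx=6,fy=6,interpolation=cv2.INTER_CUBIC))
E
```

```text
clock: 9.8
eef_pos: [0.542, -0.0292, 0.0561]
tool_rot: [1.0, 0.003, -0.002, -0.0]
ft_force: [-0.5, 0.7, -0.7]
grip_width: 0.0857
clock: 10.6
eef_pos: [0.5308, -0.1462, 0.1392]
tool_rot: [1.0, 0.002, -0.001, 0.0]
ft_force: [0.3, 0.2, -0.5]
grip_width: 0.0857
t 10.6 pos [ 0.5308 -0.1462  0.1392] units [-0.07  3.31  4.37] tool x [ 1.     0.005 -0.001] z [-0.001 -0.    -1.   ] w 0.0857 F [ 0.3  0.2 -0.5]
```

View pics/t1.png

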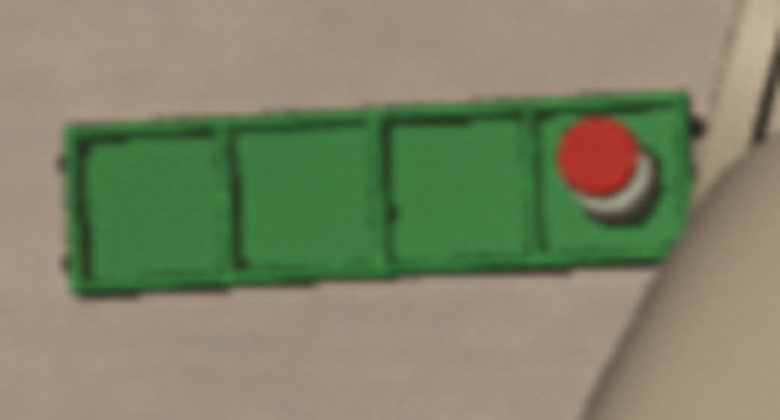

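The red vial stands centred in the rightmost compartment, its base near (615,190) in the crop. White is next.

```bash
python3 -m inch '[[-0.05,0.8,0,0,0,0,-1],[0,0.9,0,0,0,0,-1],[0,0.9,0,0,0,0,-1],[0,0.5,0,0,0,0,-1],[0,0.1,0,0,0,0,-1],[0,0,0.3,0,0,0,-1],[0,0,0.6,0,0,0,-1],[0,0,0,0,0,0,-1]]'
python3 -c "
from h import *
to(.5294,-.2285,.030)"
```

```text
clock: 11.45
eef_pos: [0.5293, -0.2226, 0.1148]
tool_rot: [1.0, 0.003, -0.002, -0.001]
ft_force: [-0.8, 0.1, 0.4]
grip_width: 0.0854
t 11.45 pos [ 0.5293 -0.2226  0.1148] units [0.02 0.24 3.39] tool x [ 1.     0.006 -0.005] z [-0.005  0.002 -1.   ] w 0.0854 F [-0.8  0.1  0.4]
```

```bash
python3 -m inch '[[0,0.2,0.5,0,0,0,-1],[0,0,0.8,0,0,0,-1],[0,0,0.8,0,0,0,-1],[0,0,0.7,0,0,0,-1],[0,0,0.4,0,0,0,-1],[0,0,0.2,0,0,0,-1],[0,0,0,0,0,0,-1],[0,0,0,0,0,0,-1]]'
python3 -m inch '[[0,0,0,0,0,0,1],[0,0,0,0,0,0,1],[0,0,0,0,0,0,1],[0,0,0,0,0,0,1],[0,0,0,0,0,0,1],[0,0,0,0,0,0,1],[0,0,0,0,0,0,1],[0,0,-0.3,0,0,0,1]]'
python3 -c "
from h import *
to(.5392,.0259,.12)"
```

```text
clock: 12.25
eef_pos: [0.5317, -0.2296, 0.033]
tool_rot: [1.0, 0.003, 0.001, 0.0]
ft_force: [1.1, -0.3, 0.2]
grip_width: 0.0856
clock: 13.05
eef_pos: [0.5302, -0.229, 0.0389]
tool_rot: [1.0, 0.003, -0.001, -0.0]
ft_force: [0.3, 0.2, -1.1]
grip_width: 0.0304
t 13.05 pos [ 0.5302 -0.229   0.0389] units [  0.41 -10.2   -3.23] tool x [ 1.     0.005 -0.002] z [-0.002  0.001 -1.   ] w 0.0304 F [ 0.3  0.2 -1.1]
```

```bash
python3 -m inch '[[0,0,-0.7,0,0,0,1],[0,0,-0.9,0,0,0,1],[0,0,-0.9,0,0,0,1],[0,-0.4,-0.7,0,0,0,1],[0,-0.8,-0.3,0,0,0,1],[0.05,-0.9,0,0,0,0,1],[0.05,-0.9,0,0,0,0,1],[0.05,-0.9,0,0,0,0,1]]'
python3 -m inch '[[0.05,-0.9,0,0,0,0,1],[0.05,-0.9,0,0,0,0,1],[0.05,-0.9,0,0,0,0,1],[0.05,-0.9,0,0,0,0,1],[0,-0.9,0,0,0,0,1],[0,-0.9,0,0,0,0,1],[0,-0.6,0,0,0,0,1],[0,-0.2,0,0,0,0,1]]'
python3 -c "
from h import *
to(.5392,.0249,.0305)"
```

```text
clock: 13.85
eef_pos: [0.5342, -0.131, 0.1274]
tool_rot: [1.0, 0.002, 0.0, -0.0]
ft_force: [-0.1, -0.4, -0.2]
grip_width: 0.0301
clock: 14.65
eef_pos: [0.5384, 0.0245, 0.1273]
tool_rot: [1.0, 0.004, -0.0, -0.0]
ft_force: [-0.4, -0.2, 0.3]
grip_width: 0.0303
t 14.65 pos [0.5384 0.0245 0.1273] units [ 0.03 -0.01  3.87] tool x [ 1.     0.007 -0.   ] z [-0.  0. -1.] w 0.0303 F [-0.4 -0.2  0.3]
```

```bash
python3 -m inch '[[0,0,0.4,0,0,0,1],[0,0,0.8,0,0,0,1],[0,0,0.9,0,0,0,1],[0,0,0.8,0,0,0,1],[0,0,0.5,0,0,0,1],[0,0,0.3,0,0,0,1],[0,0,0.1,0,0,0,1],[0,0,0,0,0,0,1]]'
python3 -c "
from h import *
to(.5392,.0249,.0305)"
```

```text
clock: 15.45
eef_pos: [0.5387, 0.0229, 0.0324]
tool_rot: [1.0, 0.002, 0.0, 0.0]
ft_force: [0.6, -0.2, 0.3]
grip_width: 0.0302
t 15.45 pos [0.5387 0.0229 0.0324] units [ 0.02 -0.08  0.08] tool x [1.    0.005 0.   ] z [ 0. -0. -1.] w 0.0302 F [ 0.6 -0.2  0.3]
```

```bash
python3 -m inch '[[0,-0.08,0.06,0,0,0,1],[0,0,0.05,0,0,0,1],[0,0,0,0,0,0,1],[0,0,0,0,0,0,1],[0,0,0,0,0,0,1],[0,0,0,0,0,0,1],[0,0,0,0,0,0,1],[0,0,0,0,0,0,1]]'
python3 -c "
from h import *
to(.5392,.0249,.0305)"
```

```text
clock: 16.25
eef_pos: [0.5392, 0.0254, 0.0303]
tool_rot: [1.0, 0.003, 0.001, -0.0]
ft_force: [-0.2, 0.4, 6.4]
grip_width: 0.0302
t 16.25 pos [0.5392 0.0254 0.0303] units [-0.    0.02 -0.01] tool x [1.    0.005 0.002] z [ 0.002  0.    -1.   ] w 0.0302 F [-0.2  0.4  6.4]
```

```bash
python3 -m inch '[[0,0,0,0,0,0,0.4],[0,0,0,0,0,0,0],[0,0,0,0,0,0,-0.5],[0,0,0,0,0,0,-1],[0,0,0,0,0,0,-1],[0,0,0,0,0,0,-1],[0,0,-0.3,0,0,0,-1],[0,0,-0.8,0,0,0,-1]]'
python3 -m inch '[[0,0,-1,0,0,0,-1],[0,0,-1,0,0,0,-1],[0,0,-1,0,0,0,-1],[-0.05,0.6,-0.3,0,0,0,-1],[-0.1,1,0,0,0,0,-1],[-0.1,1,0,0,0,0,-1],[-0.1,1,0,0,0,0,-1],[-0.1,1,0,0,0,0,-1]]'
python3 -m inch '[[-0.1,1,0,0,0,0,-1],[-0.05,1,0,0,0,0,-1],[0,1,0,0,0,0,-1],[0,1,0,0,0,0,-1],[0,1,0,0,0,0,-1],[0,1,0,0,0,0,-1],[0,1,0,0,0,0,-1],[0,0.5,0,0,0,0,-1]]'
python3 - <<'E'
from h import *
im,d=bot.camera("top");cv2.imwrite("pics/t2.png",cv2.resize(im[150:220,112:242],None,fx=6,fy=6,interpolation=cv2.INTER_CUBIC))
to(.523,-.2830,.029)
E
```

```text
clock: 17.05
eef_pos: [0.5366, 0.0251, 0.0559]
tool_rot: [1.0, 0.003, -0.002, 0.0]
ft_force: [0.2, 0.0, -0.3]
grip_width: 0.0854
clock: 17.85
eef_pos: [0.5269, -0.0918, 0.139]
tool_rot: [1.0, 0.002, -0.001, 0.0]
ft_force: [-0.4, -1.0, -0.4]
grip_width: 0.0856
clock: 18.65
eef_pos: [0.5239, -0.28, 0.1387]
tool_rot: [1.0, 0.001, -0.001, 0.0]
ft_force: [1.0, 0.4, -0.1]
grip_width: 0.0854
t 18.7 pos [ 0.524  -0.281   0.1388] units [-0.04  0.07  4.39] tool x [ 1.     0.001 -0.001] z [-0.001 -0.001 -1.   ] w 0.0853 F [ 0.8 -1.1  0.6]
```

View pics/t2.png

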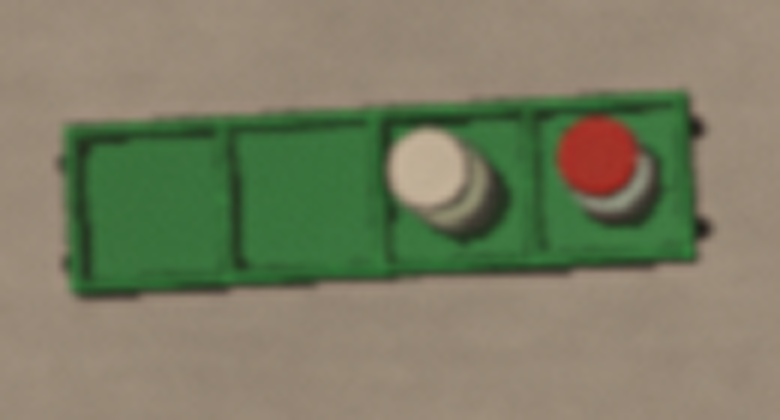

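The white vial's cap at (427,168) leans a bit more in the picture than I'd expect from parallax. I'll check it from the side camera.

Run:
```python
from h import *
im,d=bot.camera("side");cv2.imwrite("pics/s2.png",cv2.resize(im[110:210,160:290],None,fx=6,fy=6,interpolation=cv2.INTER_CUBIC))
c=bot.get_calibration("side")
for x,y in((.5392,.0259),(.5425,-.028)):
  for z in(.006,.068,.079): print((w2pix(c,(x,y,z))-[160,110])*6)
im,d=bot.camera("top");c=bot.get_calibration("top")
print(pix2w("top",112+427.5/6-.5,150+168.5/6-.5,.079),pix2w("top",112+598.5/6-.5,150+157.5/6-.5,.079))
```

```text
[359.90685199 319.09517719]
[353.36942392 172.55450168]
[352.16050436 145.45578841]
[452.4182185  380.93190036]
[449.07367343 231.73469571]
[448.45433955 204.10675752]
[0.5397119  0.02833643 0.079     ] [ 0.5436722  -0.02842846  0.079     ]
```

View pics/s2.png

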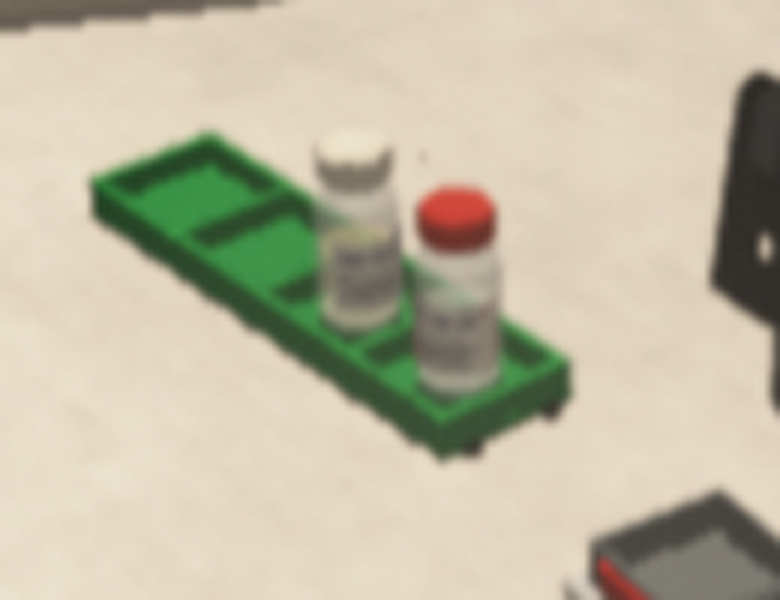

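Both vials are upright in the side picture, bases near (358,325) and (455,385). Now black.

```bash
python3 -m inch '[[-0.04,0.05,0.4,0,0,0,-1],[0,0,0.8,0,0,0,-1],[0,0,0.9,0,0,0,-1],[0,0,0.9,0,0,0,-1],[0,0,0.6,0,0,0,-1],[0,0,0.4,0,0,0,-1],[0,0,0.2,0,0,0,-1],[0,0,0,0,0,0,-1]]'
python3 -c "
from h import *
to(.523,-.283,.0285)"
```

```text
clock: 19.6
eef_pos: [0.5237, -0.2779, 0.034]
tool_rot: [1.0, 0.003, -0.0, -0.0]
ft_force: [0.5, -0.0, -0.9]
grip_width: 0.0858
t 19.6 pos [ 0.5237 -0.2779  0.034 ] units [-0.03  0.2   0.22] tool x [ 1.     0.006 -0.001] z [-0.001  0.001 -1.   ] w 0.0858 F [ 0.5 -0.  -0.9]
```

```bash
python3 -m inch '[[0,0.1,0.1,0,0,0,-1],[0,0.1,0.1,0,0,0,-1],[0,0,0,0,0,0,-1],[0,0,0,0,0,0,-1],[0,0,0,0,0,0,-1],[0,0,0,0,0,0,-1],[0,0,0,0,0,0,-1],[0,0,0,0,0,0,-1]]'
python3 -c "
from h import *
to(.523,-.283,.0285)"
```

```text
clock: 20.4
eef_pos: [0.524, -0.2836, 0.0296]
tool_rot: [1.0, 0.003, 0.0, 0.0]
ft_force: [0.1, 0.7, 0.1]
grip_width: 0.0855
t 20.4 pos [ 0.524  -0.2836  0.0296] units [-0.04 -0.02  0.04] tool x [1.    0.005 0.   ] z [ 0. -0. -1.] w 0.0855 F [0.1 0.7 0.1]
```

```bash
python3 -m inch '[[0,0,0,0,0,0,1],[0,0,0,0,0,0,1],[0,0,0,0,0,0,1],[0,0,0,0,0,0,1],[0,0,0,0,0,0,1],[0,0,0,0,0,0,1],[0,0,0,0,0,0,1],[0,0,0,0,0,0,1]]'
python3 -m inch '[[0,0,-0.3,0,0,0,1],[0,0,-0.8,0,0,0,1],[0,0,-0.9,0,0,0,1],[0,0,-0.9,0,0,0,1],[0,-0.3,-0.9,0,0,0,1],[0,-0.8,-0.4,0,0,0,1],[0.05,-0.9,0,0,0,0,1],[0.05,-0.9,0,0,0,0,1]]'
python3 - <<'E'
from h import *
to(.536,.0798,.03)
im,d=bot.camera("wrist");cv2.imwrite("pics/w3.png",im)
E
```

```text
clock: 21.2
eef_pos: [0.5241, -0.2837, 0.0297]
tool_rot: [1.0, 0.003, 0.0, 0.0]
ft_force: [0.1, -0.3, 2.2]
grip_width: 0.0227
clock: 22.0
eef_pos: [0.5264, -0.2107, 0.1356]
tool_rot: [1.0, 0.002, 0.001, 0.0]
ft_force: [0.3, -0.1, -1.4]
grip_width: 0.0223
t 22.0 pos [ 0.5264 -0.2107  0.1356] units [  0.43 -11.62   4.22] tool x [1.    0.004 0.001] z [ 0.001 -0.001 -1.   ] w 0.0223 F [ 0.3 -0.1 -1.4]
```

View pics/w3.png

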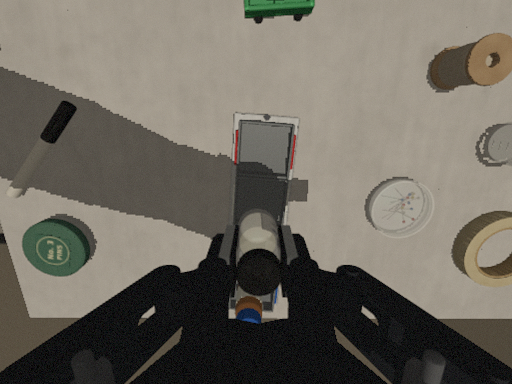

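The black vial is held upright by its body, cap at (258,272). Carrying it to the tray.

```bash
python3 -m inch '[[0.05,-0.9,0,0,0,0,1],[0.05,-0.9,0,0,0,0,1],[0.05,-0.9,0,0,0,0,1],[0.05,-0.9,0,0,0,0,1],[0.05,-0.9,0,0,0,0,1],[0.05,-0.9,0,0,0,0,1],[0.05,-0.9,0,0,0,0,1],[0.05,-0.9,0,0,0,0,1]]'
python3 -m inch '[[0,-0.9,0,0,0,0,1],[0,-0.9,0,0,0,0,1],[0,-0.9,0,0,0,0,1],[0,-0.6,0,0,0,0,1],[0,-0.2,0,0,0,0,1],[0,0,0.2,0,0,0,1],[0,0,0.3,0,0,0,1],[0,0,0,0,0,0,1]]'
python3 -c "
from h import *
to(.536,.0788,.0275)"
```

```text
clock: 22.85
eef_pos: [0.5352, -0.0302, 0.1348]
tool_rot: [1.0, 0.003, 0.0, 0.0]
ft_force: [0.9, -0.6, -1.1]
grip_width: 0.0229
clock: 23.65
eef_pos: [0.5337, 0.0554, 0.1205]
tool_rot: [1.0, 0.002, -0.001, 0.0]
ft_force: [-0.6, 0.2, 0.3]
grip_width: 0.0229
t 23.65 pos [0.5337 0.0554 0.1205] units [ 0.11 -0.94  3.72] tool x [ 1.     0.004 -0.003] z [-0.003 -0.001 -1.   ] w 0.0229 F [-0.6  0.2  0.3]
```

```bash
python3 -m inch '[[0.1,-0.4,0,0,0,0,1],[0,-0.4,0,0,0,0,1],[0,-0.1,0,0,0,0,1],[0,0,0.4,0,0,0,1],[0,0,0.7,0,0,0,1],[0,0,0.5,0,0,0,1],[0,0,0,0,0,0,1],[0,0,0,0,0,0,1]]'
python3 -c "
from h import *
to(.536,.0788,.0275)"
```

```text
clock: 24.45
eef_pos: [0.5368, 0.0788, 0.0816]
tool_rot: [1.0, 0.003, -0.001, 0.0]
ft_force: [0.6, -0.1, -0.2]
grip_width: 0.0227
t 24.45 pos [0.5368 0.0788 0.0816] units [-0.03 -0.    2.17] tool x [ 1.     0.005 -0.001] z [-0.001 -0.    -1.   ] w 0.0227 F [ 0.6 -0.1 -0.2]
```

```bash
python3 -m inch '[[0,0,0.4,0,0,0,1],[0,0,0.6,0,0,0,1],[0,0,0.5,0,0,0,1],[0,0,0.3,0,0,0,1],[0,0,0.2,0,0,0,1],[0,0,0.08,0,0,0,1],[0,0,0,0,0,0,1],[0,0,0,0,0,0,1]]'
python3 -c "
from h import *
to(.536,.0788,.0275)"
```

```text
clock: 25.25
eef_pos: [0.5376, 0.079, 0.0305]
tool_rot: [1.0, 0.003, 0.0, -0.0]
ft_force: [0.5, -0.1, -0.3]
grip_width: 0.023
t 25.25 pos [0.5376 0.079  0.0305] units [-0.06  0.01  0.12] tool x [1.    0.005 0.001] z [ 0.001  0.    -1.   ] w 0.023 F [ 0.5 -0.1 -0.3]
```

```bash
python3 -m inch '[[0,0,0.06,0,0,0,1],[0,0,0.05,0,0,0,1],[0,0,0.02,0,0,0,1],[0,0,0,0,0,0,1],[0,0,0,0,0,0,1],[0,0,0,0,0,0,1],[0,0,0,0,0,0,1],[0,0,0,0,0,0,1]]'
python3 -c "
from h import *
to(.536,.0788,.0275)"
```

```text
clock: 26.05
eef_pos: [0.5374, 0.079, 0.0271]
tool_rot: [1.0, 0.003, 0.0, -0.0]
ft_force: [-0.8, 0.3, 6.2]
grip_width: 0.0229
t 26.05 pos [0.5374 0.079  0.0271] units [-0.05  0.01 -0.01] tool x [1.    0.005 0.001] z [ 0.001  0.    -1.   ] w 0.0229 F [-0.8  0.3  6.2]
```

```bash
python3 -m inch '[[0,0,0,0,0,0,0.4],[0,0,0,0,0,0,0],[0,0,0,0,0,0,-0.5],[0,0,0,0,0,0,-1],[0,0,0,0,0,0,-1],[0,0,0,0,0,0,-1],[0,0,-0.3,0,0,0,-1],[0,0,-0.8,0,0,0,-1]]'
python3 -m inch '[[0,0,-1,0,0,0,-1],[0,0,-1,0,0,0,-1],[0,0,-1,0,0,0,-1],[-0.05,0.6,-0.5,0,0,0,-1],[-0.1,1,0,0,0,0,-1],[-0.1,1,0,0,0,0,-1],[-0.1,1,0,0,0,0,-1],[-0.1,1,0,0,0,0,-1]]'
python3 -m inch '[[-0.1,1,0,0,0,0,-1],[-0.05,1,0,0,0,0,-1],[-0.05,1,0,0,0,0,-1],[-0.05,1,0,0,0,0,-1],[-0.05,1,0,0,0,0,-1],[0,1,0,0,0,0,-1],[0,1,0,0,0,0,-1],[0,1,0,0,0,0,-1]]'
python3 -m inch '[[0,1,0,0,0,0,-1],[0,1,0,0,0,0,-1],[0,1,0,0,0,0,-1],[0,0.6,0,0,0,0,-1],[0,0.2,0,0,0,0,-1],[0,0,0.3,0,0,0,-1],[0,0,0.5,0,0,0,-1],[0,0,0,0,0,0,-1]]'
python3 - <<'E'
from h import *
im,d=bot.camera("top");cv2.imwrite("pics/t3.png",cv2.resize(im[150:220,112:242],None,fx=6,fy=6,interpolation=cv2.INTER_CUBIC))
to(.5187,-.3393,.029)
E
```

```text
clock: 26.85
eef_pos: [0.5354, 0.0787, 0.0532]
tool_rot: [1.0, 0.003, -0.002, 0.0]
ft_force: [0.1, -0.8, 0.7]
grip_width: 0.0855
clock: 27.65
eef_pos: [0.5257, -0.038, 0.1417]
tool_rot: [1.0, 0.002, -0.0, 0.0]
ft_force: [0.7, 0.3, 1.5]
grip_width: 0.0855
clock: 28.45
eef_pos: [0.5189, -0.238, 0.1415]
tool_rot: [1.0, 0.002, -0.0, -0.0]
ft_force: [0.0, -0.7, -0.5]
grip_width: 0.0855
clock: 29.25
eef_pos: [0.5191, -0.3291, 0.119]
tool_rot: [1.0, 0.003, -0.002, -0.002]
ft_force: [-0.3, 0.4, -0.4]
grip_width: 0.0854
t 29.3 pos [ 0.5195 -0.3294  0.1199] units [-0.02  0.41  3.64] tool x [ 1.     0.007 -0.003] z [-0.003  0.002 -1.   ] w 0.0857 F [0.9 0.5 0.7]
```

View pics/t3.png

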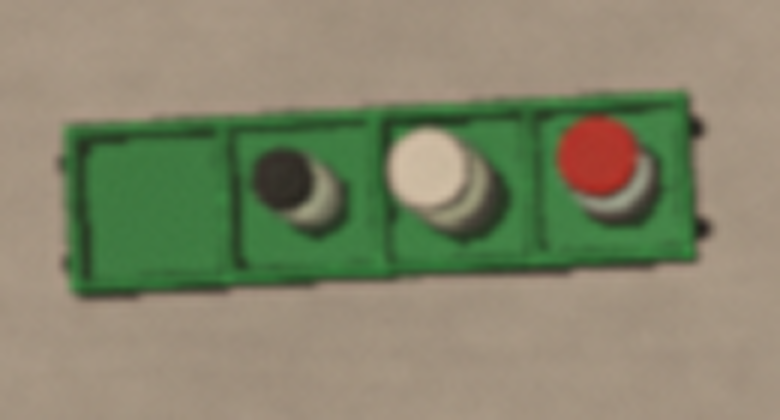

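The black vial stands in its compartment, cap at (283,180) and base near (318,212). Now blue.

```bash
python3 -m inch '[[0,0.35,0,0,0,0,-1],[0,0,0.4,0,0,0,-1],[0,0,0.8,0,0,0,-1],[0,0,0.6,0,0,0,-1],[0,0,0,0,0,0,-1],[0,0,0,0,0,0,-1],[0,0,0,0,0,0,-1],[0,0,0,0,0,0,-1]]'
python3 -c "
from h import *
to(.5187,-.3393,.0285)"
```

```text
clock: 30.1
eef_pos: [0.5213, -0.3404, 0.078]
tool_rot: [1.0, 0.003, 0.001, 0.001]
ft_force: [-0.3, 0.5, 1.0]
grip_width: 0.0854
t 30.1 pos [ 0.5213 -0.3404  0.078 ] units [-0.11 -0.05  1.98] tool x [1.    0.005 0.002] z [ 0.002 -0.001 -1.   ] w 0.0854 F [-0.3  0.5  1. ]
```

```bash
python3 -m inch '[[-0.08,-0.03,0.4,0,0,0,-1],[0,0,0.6,0,0,0,-1],[0,0,0.5,0,0,0,-1],[0,0,0.3,0,0,0,-1],[0,0,0.12,0,0,0,-1],[0,0,0,0,0,0,-1],[0,0,0,0,0,0,-1],[0,0,0,0,0,0,-1]]'
python3 -c "
from h import *
to(.5187,-.3393,.0285)"
```

```text
clock: 30.9
eef_pos: [0.5191, -0.3395, 0.0295]
tool_rot: [1.0, 0.003, 0.001, 0.0]
ft_force: [0.0, 0.2, -0.5]
grip_width: 0.085
t 30.9 pos [ 0.5191 -0.3395  0.0295] units [-0.02 -0.01  0.04] tool x [1.    0.005 0.001] z [ 0.001 -0.001 -1.   ] w 0.085 F [ 0.   0.2 -0.5]
```

```bash
python3 -m inch '[[0,0,0.07,0,0,0,-1],[0,0,0,0,0,0,-1],[0,0,0,0,0,0,1],[0,0,0,0,0,0,1],[0,0,0,0,0,0,1],[0,0,0,0,0,0,1],[0,0,0,0,0,0,1],[0,0,0,0,0,0,1]]'
python3 -m inch '[[0,0,0,0,0,0,1],[0,0,0,0,0,0,1],[0,0,0,0,0,0,1],[0,0,-0.2,0,0,0,1],[0,0,-0.5,0,0,0,1],[0,0,-0.5,0,0,0,1],[0,0,-0.3,0,0,0,1],[0,0,0,0,0,0,1]]'
python3 - <<'E'
from h import *
to(.5328,.1337,.13)
im,d=bot.camera("wrist");cv2.imwrite("pics/w4.png",im)
im,d=bot.camera("side");cv2.imwrite("pics/s4.png",im)
E
```

```text
clock: 31.7
eef_pos: [0.5188, -0.3394, 0.0273]
tool_rot: [1.0, 0.003, 0.0, 0.0]
ft_force: [0.1, 0.5, 1.7]
grip_width: 0.0274
clock: 32.5
eef_pos: [0.5199, -0.34, 0.0669]
tool_rot: [1.0, 0.003, 0.002, 0.001]
ft_force: [0.5, -0.3, 0.7]
grip_width: 0.027
t 32.5 pos [ 0.5199 -0.34    0.0669] units [  0.62 -18.94  -2.56] tool x [1.    0.005 0.003] z [ 0.003 -0.002 -1.   ] w 0.027 F [ 0.5 -0.3  0.7]
```

View pics/w4.png

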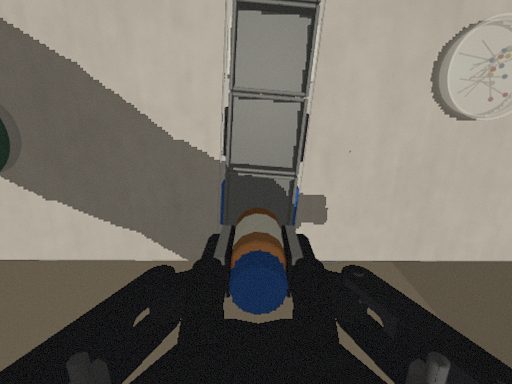

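View pics/s4.png

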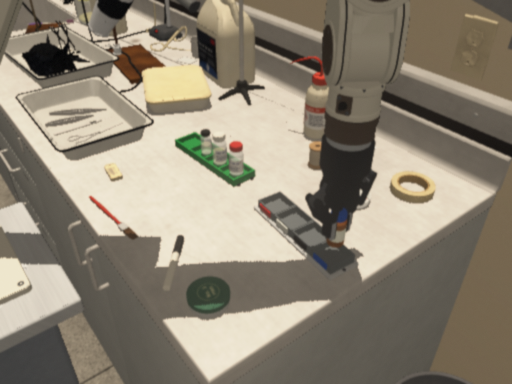

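The blue vial is held upright, cap at (258,282) in the wrist view, and three vials stand in the tray. Carrying it over.

```bash
python3 -m inch '[[0,0,-0.6,0,0,0,1],[0,0,-0.9,0,0,0,1],[0,0,-0.7,0,0,0,1],[0,-0.4,-0.3,0,0,0,1],[0,-0.8,-0.1,0,0,0,1],[0.05,-0.9,0,0,0,0,1],[0.05,-0.9,0,0,0,0,1],[0.05,-0.9,0,0,0,0,1]]'
python3 -m inch '[[0.05,-0.9,0,0,0,0,1],[0.05,-0.9,0,0,0,0,1],[0.05,-0.9,0,0,0,0,1],[0.05,-0.9,0,0,0,0,1],[0.05,-0.9,0,0,0,0,1],[0.05,-0.9,0,0,0,0,1],[0.05,-0.9,0,0,0,0,1],[0.05,-0.9,0,0,0,0,1]]'
python3 -m inch '[[0,-0.9,0,0,0,0,1],[0,-0.9,0,0,0,0,1],[0,-0.9,0,0,0,0,1],[0,-0.9,0,0,0,0,1],[0,-0.9,0,0,0,0,1],[0,-0.9,0,0,0,0,1],[0,-0.9,0,0,0,0,1],[0,-0.9,0,0,0,0,1]]'
python3 -c "
from h import *
to(.5328,.133,.0248)"
```

```text
clock: 33.4
eef_pos: [0.5205, -0.2386, 0.128]
tool_rot: [1.0, 0.003, -0.001, -0.001]
ft_force: [0.7, 0.9, -0.7]
grip_width: 0.0273
clock: 34.2
eef_pos: [0.5289, -0.059, 0.1281]
tool_rot: [1.0, 0.003, -0.002, -0.0]
ft_force: [-0.1, 0.7, -0.5]
grip_width: 0.0272
clock: 35.0
eef_pos: [0.5275, 0.1203, 0.1281]
tool_rot: [1.0, 0.003, -0.002, 0.0]
ft_force: [0.7, 0.2, -0.7]
grip_width: 0.0276
t 35.0 pos [0.5275 0.1203 0.1281] units [ 0.23 -0.51  4.13] tool x [ 1.     0.007 -0.003] z [-0.003 -0.    -1.   ] w 0.0276 F [ 0.7  0.2 -0.7]
```

```bash
python3 -m inch '[[0.1,-0.3,0,0,0,0,1],[0.1,-0.15,0,0,0,0,1],[0,0,0.4,0,0,0,1],[0,0,0.8,0,0,0,1],[0,0,0.7,0,0,0,1],[0,0,0.3,0,0,0,1],[0,0,0,0,0,0,1],[0,0,0,0,0,0,1]]'
python3 -c "
from h import *
to(.5328,.133,.0248)"
```

```text
clock: 35.8
eef_pos: [0.5351, 0.1292, 0.0747]
tool_rot: [1.0, 0.002, 0.0, 0.0]
ft_force: [-0.8, 0.3, 0.5]
grip_width: 0.0274
t 35.8 pos [0.5351 0.1292 0.0747] units [-0.09 -0.15  2.  ] tool x [1.    0.004 0.   ] z [ 0. -0. -1.] w 0.0274 F [-0.8  0.3  0.5]
```

```bash
python3 -m inch '[[-0.06,-0.15,0,0,0,0,1],[0,0,0.4,0,0,0,1],[0,0,0.5,0,0,0,1],[0,0,0.5,0,0,0,1],[0,0,0.3,0,0,0,1],[0,0,0.15,0,0,0,1],[0,0,0.05,0,0,0,1],[0,0,0,0,0,0,1]]'
python3 -c "
from h import *
to(.5328,.133,.0248)"
```

```text
clock: 36.6
eef_pos: [0.5335, 0.1334, 0.0269]
tool_rot: [1.0, 0.003, -0.0, 0.0]
ft_force: [0.1, -0.1, -0.2]
grip_width: 0.0268
t 36.6 pos [0.5335 0.1334 0.0269] units [-0.03  0.02  0.09] tool x [ 1.     0.005 -0.   ] z [-0. -0. -1.] w 0.0268 F [ 0.1 -0.1 -0.2]
```

```bash
python3 -m inch '[[0,0,0.05,0,0,0,1],[0,0,0.05,0,0,0,1],[0,0,0.01,0,0,0,1],[0,0,0,0,0,0,1],[0,0,0,0,0,0,1],[0,0,0,0,0,0,1],[0,0,0,0,0,0,1],[0,0,0,0,0,0,1]]'
python3 -c "
from h import *
to(.5328,.133,.0248)"
```

```text
clock: 37.4
eef_pos: [0.5338, 0.1335, 0.0248]
tool_rot: [1.0, 0.003, 0.0, -0.0]
ft_force: [-0.5, -0.1, 4.5]
grip_width: 0.0276
t 37.4 pos [0.5338 0.1335 0.0248] units [-0.04  0.02 -0.  ] tool x [1.    0.005 0.001] z [ 0.001  0.    -1.   ] w 0.0276 F [-0.5 -0.1  4.5]
```

Contact again. I'll release, rise and withdraw to the left.

```bash
python3 -m inch '[[0,0,0,0,0,0,0.4],[0,0,0,0,0,0,0],[0,0,0,0,0,0,-0.5],[0,0,0,0,0,0,-1],[0,0,0,0,0,0,-1],[0,0,0,0,0,0,-1],[0,0,-0.3,0,0,0,-1],[0,0,-0.8,0,0,0,-1]]'
python3 -m inch '[[0,0,-1,0,0,0,-1],[0,0,-1,0,0,0,-1],[0,0,-1,0,0,0,-1],[0,0,-1,0,0,0,-1],[-0.5,0,-0.5,0,0,0,-1],[-1,0,0,0,0,0,-1],[-1,0,0,0,0,0,-1],[-1,0,0,0,0,0,-1]]'
python3 -m inch '[[-1,0,0,0,0,0,-1],[-0.6,-0.6,0,0,0,0,-1],[0,-1,0,0,0,0,-1],[0,-1,0,0,0,0,-1],[0,-1,0,0,0,0,-1],[0,-1,0,0,0,0,-1],[0,-1,0,0,0,0,-1],[0,0,0,0,0,0,-1]]'
python3 - <<'E'
from h import *
for n,s in(("top",(slice(150,220),slice(112,242))),("side",(slice(110,210),slice(160,290)))):
    im,d=bot.camera(n);cv2.imwrite("pics/f_%s.png"%n,cv2.resize(im[s],None,fx=6,fy=6,interpolation=cv2.INTER_CUBIC))
E
```

```text
clock: 38.2
eef_pos: [0.5316, 0.133, 0.0506]
tool_rot: [1.0, 0.003, -0.002, 0.001]
ft_force: [-0.0, 0.6, -0.8]
grip_width: 0.0853
clock: 39.0
eef_pos: [0.4451, 0.1329, 0.165]
tool_rot: [1.0, 0.002, 0.0, -0.0]
ft_force: [0.3, -0.7, -0.2]
grip_width: 0.0855
clock: 39.8
eef_pos: [0.4054, 0.2754, 0.165]
tool_rot: [1.0, 0.004, 0.001, -0.001]
ft_force: [-0.7, -0.9, -0.4]
grip_width: 0.0854
```

View pics/f_top.png

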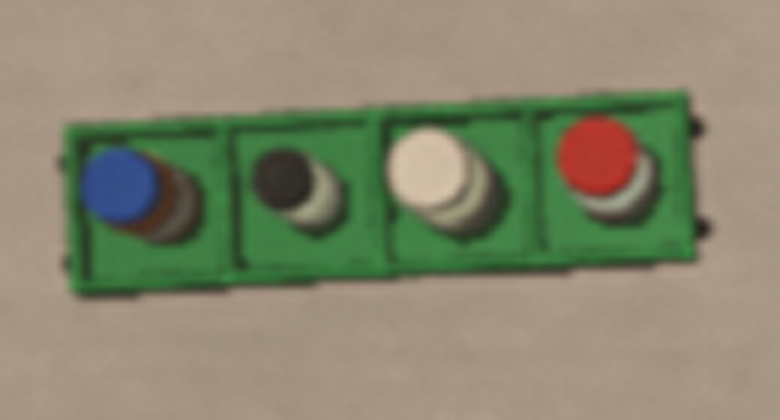

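View pics/f_side.png

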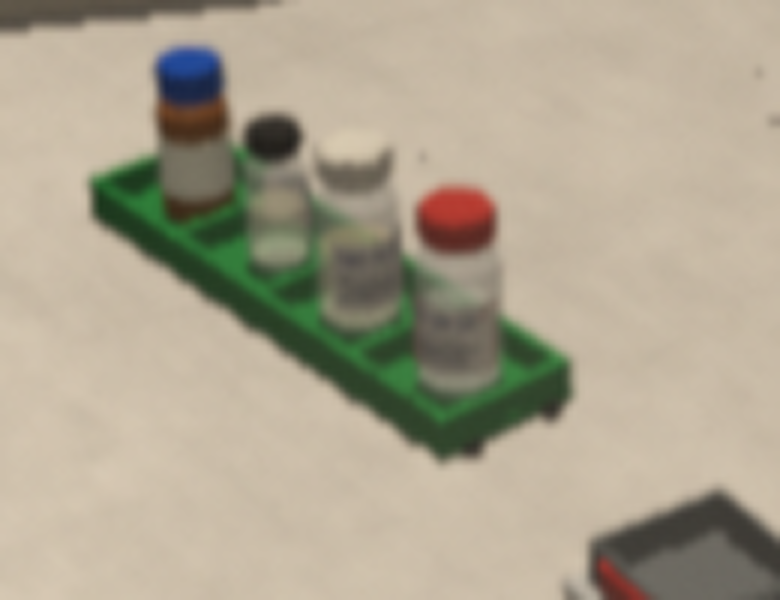

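Both pictures show blue, black, white, red from left to right, all upright and one to a compartment. The gripper is clear, so I'm handing in.

```bash
python3 -c "
from h import *
print(bot.job_done())"
```

```text
the job is handed in; nothing more can be done
None
```

I moved all four vials into the green tray in reverse order and handed the job in at about 40 s. From the robot's left the rail held red, white, black, blue; the tray now holds blue, black, white, red.

I lowered each vial until the wrist felt floor contact (4.5 to 6.5 N) at the expected height, then released it. The final top and side pictures show all four upright, one to a compartment, with the gripper open and well clear.

After placing, the white vial looked slightly more leaned in the top picture than expected. The side picture showed it upright, with its cap about 2 mm off the compartment centre. No check failed.

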